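Stretch a sprung door-bolt rod to its length mark in the bench anchor

ROBOT

A 6-joint arm with a two-finger parallel gripper is mounted at the origin on the work surface. World frame = base frame: x ahead of the robot, y to its left, z up, the work surface at z = 0. Lengths are in m, angles in rad, forces in N, time in s.
With the tool pointing down it reaches from about 0.225 to 0.875 m from the base axis. Payload 3.4 kg.
Tool frame: the origin (TCP) lies midway between the tips of the shut fingers; the grasp point (between the pads) lies 19 mm behind it; x points along the fingers, z is the direction in which the jaws open and shut, and the axes are right-handed (so a half turn about x gives the same grasp; the last joint's range is limited). The gripper opens to 85 mm and grips with 20 to 120 N. Pads are 22 mm wide; open, the fingers measure 114 mm over their backs; the gripper's body (76 mm by 85 mm) begins 54 mm behind the grasp point. The pads swing forward as they close: fully open they stand 13 mm farther back than shut.
Start: joints at [1.089, 0.276, 1.505, -0, 1.361, -0.121], TCP at [0.203, 0.538, 0.231] pointing down, gripper open.
Joint ranges: [-2.89, 2.89], [-0.75, 2.08], [0.22, 2.7], [-1.18, 4.32], [0.11, 2.71], [-2.7, 2.7]. Speed limits (rad/s): [2.57, 2.57, 3.14, 3.14, 3.14, 3.14].

INTERFACE

Orientations are given as a unit quaternion [x, y, z, w].
In Python, from station import ctrl gives the robot as it stands.
- The arm moves only by the tool apply_moves, never from a script. Its argument "targets" is text: rows parted by semicolons, each of 7 numbers parted by spaces: the turn, a rotation vector about the tool's x, y, z in rad, then the shift along the tool's x, y, z in mm, then the closure, from 0 (fully open) to 1 (shut). In form: wx wy wz x y z claw; .... A call has 1 to 5 rows; each row shifts and turns the commanded pose from where the row before left it, along the tool's axes as they then stand; what a row does not reach is not made up. A row lasts 1/10 s, in which the tool goes at most 50 mm and 8.59 degrees, less where a joint would pass 70% of its speed; a pose out of reach is approached as far as the arm can. A call is refused whole if a number of a shift passes 50 or a number of a turn 0.15, either way. A call with a gripper value outside its range is refused whole. The fingers move at their own pace and stop on an object; the grip force is fixed at half the most. Time passes only in rows, so rows that do not move let the fingers close. It gives the time, the measured TCP pose, the force and the opening at its end, in the units of the state.
- ctrl.observe(): the state, without advancing time (a new reading comes with each control period).
- ctrl.snapshot(name): name is "scene" or "side" or "wrist"; returns a dict with "img" (384x512x3 uint8, red, green, blue), "camera_matrix" (3x3 intrinsics, pixels), "rvec" (rotation vector, rad) and "tvec" (3), from world to camera coordinates, as OpenCV has them. Camera axes: x right, y down, z forward; pixel columns grow to the right and rows downward; lengths in m; the calibration is good to about 2 mm. The wrist camera is an equidistant fisheye: a pixel r from the principal point sees the ray r / f radians off the axis. A picture is of the moment at which its call begins. There is no depth.
- ctrl.job_done(): hands the job in, once; it reports no verdict.
Trained networks look in the newest picture that a camera, given by its name, has taken for a name from the list of things; names that differ only in an ending like _2 or _b are one class to them, and where a whole thing is asked for, a point or a joint stands for the part that bears it (a point fixed in the world has none). Each returns a list of dicts, best first, with "confidence" (0 to 1); they miss things now and then, are a little off and sometimes report something else, mostly with a low value. They report only what shows in the picture. A call takes as long as a camera call.
- ctrl.find_in(label, camera): "xyz" ([x, y, z] in m, in world coordinates, good to about 4 mm: the middle of the surface that is visible of it).
- ctrl.masks_of(label, camera): "pixels" (384x512 bool, what is visible of it).
The state is a dict: "time": time; "joint_positions": joint angles; "qvel": joint speeds; "joint_efforts": joint torques, N m; "tcp_pos": TCP position; "tool_rot": TCP orientation; "ft_force": force on the tool from outside, world axes, zero at the start; "wrist_torque": the same for the moment, N m; "gripper_width": finger opening in m.
Only numpy, scipy, OpenCV 4.12 (cv2) and the standard library are available. Lean on these libraries where they do the work, as an engineer would, in place of code of your own. Each camera call takes 0.05 s, during which the arm holds its last target.

TASK

Take the sprung telescoping rod up out of its cup by its black knob and slide its foot disc into the open end of the steel slot anchor on the bench, right in under the lips to the closed end. Then pull the knob straight up against the spring until the whole dark ring mark on the inner rod has just come out of the barrel, not as far as its stop, and finish while holding it there, steady and upright. Leave the brush and the padlock alone.

Things in the scene. Friction and masses are not known exactly. Their poses are not given: they have to be found in the camera images.
- rod: Sprung telescoping rod, 167 mm long at rest, 120 to 200 g, upright in a cup. Origin: centre of its foot's underside, z up along the rod. Upwards: steel foot disc 36 mm wide, 6 thick; steel barrel 16 mm thick (19 mm dark collar at top), one piece with the foot, mouth at z 120; 15 mm of bare inner rod 11 mm thick; knob. Its hanging weight does not extend the spring.
- knob (a point): Centre of the black knob on top of the inner rod: an upright round cylinder 26 mm in diameter and 32 mm high, 151 mm above the underside of the foot at rest. Can be gripped from above at any yaw.
- inner (a joint): How far the inner rod is pulled out of the barrel, m: 0 at rest, stop at 0.070. An inner spring pulls it back: 4.5 N to start, 1.8 N more per 10 mm, 13 N at the mark. The length mark is a dark ring 4 mm high on the inner rod, hidden at rest: it begins to show at 0.041, and its lower edge is level with the barrel's mouth at 0.045, the length wanted.
- cup_a: Fixed upright aluminium cup holding the rod: 54 mm outside, 48 mm inside diameter, 75 mm high, inner floor at 6 mm; a flange 72 mm wide and 4 mm high round its foot. Origin: centre of its underside, on the bench. The two cups are alike and may stand in either place.
- cup_b: A fixed cup like the other, holding the brush. Origin: centre of its underside.
- anchor: Fixed steel T-slot block, 62 mm wide (110 over its low bolt ears). Origin: on the bench under the seat; slot along x, open at -x (enter along +x), z up. Slot floor 8 mm up; lips' underside at 24, top at 32; channel 42 wide, gap between lips 22. Lips span x -22 to +30; flared guides at lip height widen to 40 at x -40; base to x -55. End wall at x 20: seated foot centre at x 0 to 2.
- brush: Bystander: a round bench brush standing head down in the other cup, wooden handle 18 mm thick, 130 mm long. Origin: centre of its underside.
- padlock: Bystander: a brass padlock standing on the bench, body 45 x 22 x 40 mm, with a steel shackle, 71 mm high. Origin: centre of its underside.

How it is judged:
By the outcome, as a careful person would: the job done as asked, in the order asked, and still so for the second after the job is handed in, while the arm keeps its last pose, push and grip.
It also fails if it takes over 48 s, if anything falls off the work surface, if the arm or the gripper's body presses on something with over 40 N, if the wrist force passes 120 N, or if a joint passes its speed limit or range.

## Working session

There is one attempt and no reset: what is moved stays moved. The work goes in short steps, Python scripts to look and compute and a tool call to move; the robot and the scene stay as the last step left them, time stands still between calls to the robot, and variables do not carry over. Pictures are saved under pics/ and viewed, and the job is handed in when it is done.

Besides the shell and the picture viewer there is one more tool, called after ">>>" in YAML: its name, and indented under it one key for each argument. apply_moves: Moves the arm, as the interface text tells. Its arguments: {"type":"object","properties":{"targets":{"type":"string"}},"required":["targets"]}

```bash
mkdir -p pics; ls; cat > h.py <<'E'
from station import ctrl
import numpy as np, cv2
from scipy.spatial.transform import Rotation as R
def snap(cam,name):
    s=ctrl.snapshot(cam); cv2.imwrite(f'pics/{name}.png',s['img'][:,:,::-1]); return s
def proj(s,P):
    p,_=cv2.projectPoints(np.array(P,float).reshape(-1,3),np.array(s['rvec'],float),np.array(s['tvec'],float),np.array(s['camera_matrix'],float),None); return p.reshape(-1,2)
def ray(s,uv):
    K=np.array(s['camera_matrix']);Rm=R.from_rotvec(s['rvec']).as_matrix();t=np.array(s['tvec'])
    d=Rm.T@np.linalg.inv(K)@np.array([uv[0],uv[1],1.]);o=-Rm.T@t
    return o,d
def atz(s,uv,z):
    o,d=ray(s,uv); return o+d*(z-o[2])/d[2]
E
python3 - <<'E'
from h import *
a=snap('scene','s0');b=snap('side','d0');
np.set_printoptions(precision=4,suppress=True)
for cam in('scene','side'):
  for l in('rod','knob','cup_a','anchor','brush','padlock'):
    for r in ctrl.find_in(l,cam)[:2]: print(cam,l,np.array(r['xyz']),round(r['confidence'],2))
o=ctrl.observe(); print(o)
E
```

```text
pics
scene rod [0.4622 0.2184 0.1334] 0.67
scene cup_a [0.6601 0.1091 0.0389] 0.86
scene cup_a [0.4757 0.1996 0.0422] 0.62
scene anchor [ 0.5916 -0.2503  0.0078] 0.87
scene anchor [0.4625 0.2175 0.1575] 0.48
scene brush [0.6514 0.1176 0.1037] 0.73
scene padlock [0.7366 0.0132 0.0359] 0.72
side rod [0.4526 0.2242 0.1588] 0.95
side rod [0.4556 0.2227 0.1701] 0.75
side knob [0.4538 0.2228 0.1724] 0.84
side cup_a [0.4534 0.2261 0.0205] 0.77
side cup_a [0.6248 0.1336 0.0417] 0.68
side anchor [ 0.5779 -0.2268  0.0139] 0.96
side brush [0.6418 0.1218 0.0842] 0.63
side padlock [0.7178 0.034  0.0388] 0.76
side padlock [0.4503 0.2263 0.0216] 0.22
{'time': 0.7, 'joint_positions': array([ 1.089 ,  0.2758,  1.5049, -0.    ,  1.3607, -0.121 ]), 'qvel': array([-0.0004,  0.0001, -0.0012, -0.0007, -0.0017, -0.0005]), 'joint_efforts': array([  0.0008, -41.6511, -24.6057,   0.0002,   0.0001,   0.    ]), 'tcp_pos': array([0.203 , 0.538 , 0.2314]), 'tool_rot': array([-0.4021,  0.5816,  0.4022,  0.5817]), 'ft_force': array([ 0.0283,  0.2726, -0.3414]), 'wrist_torque': array([-0.0338, -0.0295, -0.0532]), 'gripper_width': 0.08552162589908548}
```

View images.

View pics/s0.png

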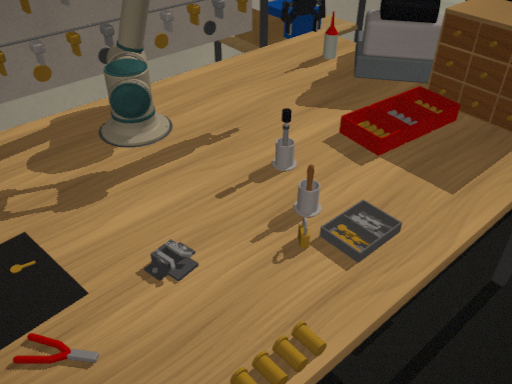

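View pics/d0.png

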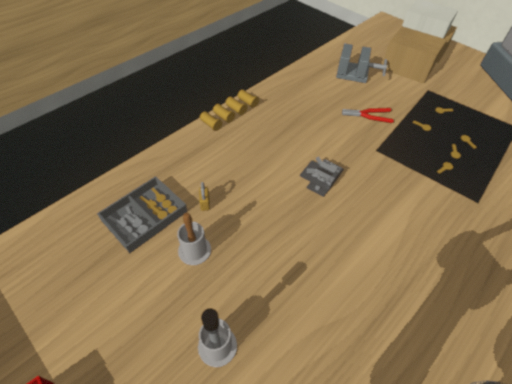

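```bash
python3 - <<'E'
from h import *
a=cv2.imread('pics/s0.png');b=cv2.imread('pics/d0.png')
f=lambda im,x,y,w,h,k:cv2.resize(im[y:y+h,x:x+w],None,fx=k,fy=k,interpolation=cv2.INTER_CUBIC)
A=f(a,140,232,66,56,6);B=f(b,292,147,66,56,6)
C=f(a,256,96,66,80,5);D=f(b,180,296,66,80,5)
cv2.imwrite('pics/anch.png',np.hstack([A,B])); cv2.imwrite('pics/rod.png',np.hstack([C,D]))
E
```

```text
(no output)
```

View pics/anch.png

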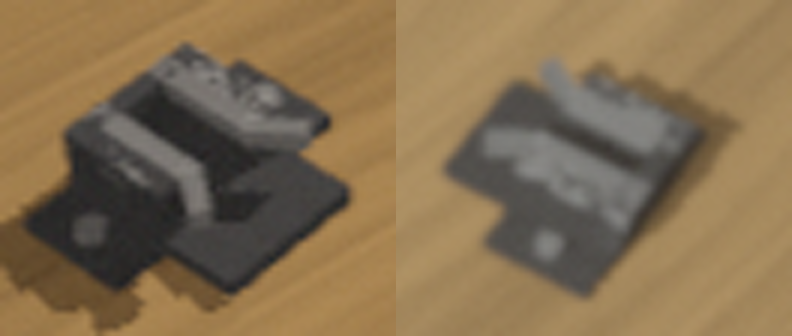

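View pics/rod.png

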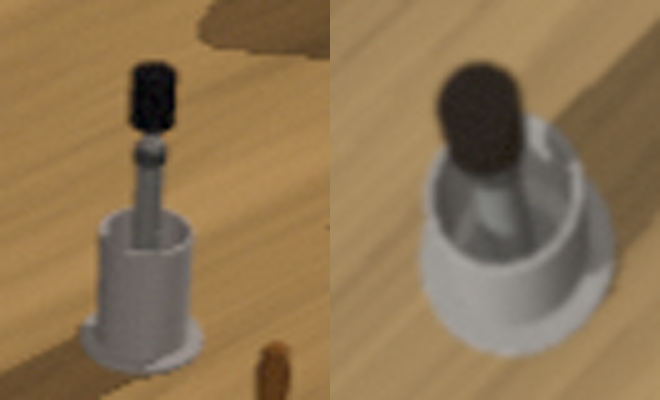

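```bash
python3 - <<'E'
from h import *
np.set_printoptions(precision=4,suppress=True)
a=snap('scene','s1');b=snap('side','d1')
sc=lambda u,v:(140+u/6-.42,232+v/6-.42); sd=lambda u,v:(292+(u-396)/6-.42,147+v/6-.42)
for n,s,p,z in [('backtop1',a,sc(185,45),.032),('backtop2',a,sc(68,132),.032),('front1',a,sc(350,190),.008),('front2',a,sc(232,285),.008),('earL',a,sc(25,222),.008),('earL2',a,sc(120,285),.008),('earR',a,sc(328,120),.008),
 ('S backtop',b,sd(705,130),.032),('S back2',b,sd(625,235),.032),('S front1',b,sd(445,165),.008),('S front2',b,sd(518,80),.008),('S ear',b,sd(588,295),.008),('S ear2',b,sd(487,240),.008),('S ear',b,sd(590,65),.008)]:
  print(n,atz(s,p,z)[:2])
# knob via masks
for s,c in((a,'scene'),(b,'side')):
  for l in ('knob','rod','anchor'):
    for m in ctrl.masks_of(l,c)[:2]:
      ys,xs=np.nonzero(m['pixels']); print(c,l,round(m['confidence'],2),len(xs),xs.min(),xs.max(),ys.min(),ys.max(),xs.mean(),ys.mean())
  print(ray(s,(256,192)))
print(a['camera_matrix'],b['camera_matrix'])
# knob triangulate by pixel: scene crop knob centre, side
def tri(p,q):
  o1,d1=ray(a,p);o2,d2=ray(b,q);d1/=np.linalg.norm(d1);d2/=np.linalg.norm(d2)
  M=np.stack([d1,-d2],1);t=np.linalg.lstsq(M,o2-o1,rcond=None)[0]
  x,y=o1+d1*t[0],o2+d2*t[1];return (x+y)/2,np.linalg.norm(x-y)
print(tri((256+153/5-.4,96+97/5-.4),(180+(480-330)/5-.4,296+118/5-.4)))
E
```

```text
backtop1 [ 0.5469 -0.2226]
backtop2 [ 0.5579 -0.2806]
front1 [ 0.6299 -0.2078]
front2 [ 0.6402 -0.2671]
earL [ 0.5647 -0.3065]
earL2 [ 0.6138 -0.2971]
earR [ 0.5945 -0.1925]
S backtop [ 0.5535 -0.2819]
S back2 [ 0.5419 -0.2123]
S front1 [ 0.6285 -0.2062]
S front2 [ 0.6386 -0.2674]
S ear [ 0.5419 -0.1948]
S ear2 [ 0.5893 -0.1873]
S ear [ 0.622  -0.2977]
scene knob 0.42 131 281 290 108 125 285.7251908396947 115.8854961832061
scene rod 0.58 221 281 290 109 144 285.4886877828054 123.63800904977376
scene rod 0.46 179 306 313 164 190 309.195530726257 176.88268156424581
scene anchor 0.76 1375 144 196 240 280 171.00363636363636 260.9941818181818
(array([ 1.2835, -0.6128,  0.7934]), array([-0.594 ,  0.5241, -0.6106]))
side knob 0.66 339 201 219 308 331 210.1946902654867 319.6371681415929
side rod 0.94 579 201 225 308 348 212.24697754749567 327.50604490500865
side rod 0.16 238 199 209 184 210 204.11764705882354 198.0672268907563
side anchor 0.83 1035 300 342 157 195 320.81062801932364 175.00676328502416
(array([0.2931, 0.3096, 0.7007]), array([ 0.4235, -0.4475, -0.7877]))
[[483.6096   0.     264.8762]
 [  0.     483.6096 192.6346]
 [  0.       0.       1.    ]] [[356.8914   0.     253.2698]
 [  0.     356.8914 191.5949]
 [  0.       0.       1.    ]]
(array([0.4611, 0.2226, 0.1571]), np.float64(0.002195916323376902))
```

```bash
python3 - <<'E'
from h import *
np.set_printoptions(precision=4,suppress=True)
o=ctrl.observe(); M=R.from_quat(o['tool_rot']).as_matrix();print(M)
from scipy.optimize import least_squares
m=[(30,31),(30,-31)]
# anchor frame: x dir closed; points
pts=[((30,-31+62),(.5469,-.2226)),]
E=[]
# yaw~pi+.165 : anchor y = (-sin,cos)-> approx (0.16,-0.99): y+ = world -y
P=[((30,-31),(.5469,-.2226)),((30,31),(.5579,-.2806)),((-55,-31),(.6299,-.2078)),((-55,31),(.6402,-.2671)),
((30,31),(.5535,-.2819)),((30,-31),(.5419,-.2123)),((-55,-31),(.6285,-.2062)),((-55,31),(.6386,-.2674))]
def f(q):
  c,s=np.cos(q[2]),np.sin(q[2]);r=[]
  for (x,y),(X,Y) in P: r+= [q[0]+(c*x-s*y)/1e3-X,q[1]+(s*x+c*y)/1e3-Y]
  return r
r=least_squares(f,[.58,-.246,3.3],x_scale=[.01,.01,.1]);print(r.x,r.x[2]-np.pi,np.array(r.fun).reshape(-1,2)*1e3)
E
```

```text
[[ 0.0001 -0.9356  0.353 ]
 [ 0.0001  0.353   0.9356]
 [-1.     -0.      0.0001]]
[ 0.5798 -0.2452  3.2953] 0.15373842029175622 [[-1.4709  3.4887]
 [-2.9766  0.22  ]
 [-0.4734  1.705 ]
 [-1.2791 -0.2637]
 [ 1.4234  1.52  ]
 [ 3.5291 -6.8113]
 [ 0.9266  0.105 ]
 [ 0.3209  0.0363]]
```

>>> apply_moves:
  targets: "0.15 0 0 0 0 0 0; 0.15 0 0 0 0 0 0; 0.15 0 0 0 0 0 0; 0.15 0 0 0 0 0 0; 0.15 0 0 0 0 0 0"

```text
time: 1.6
tcp_pos: [0.203, 0.538, 0.2313]
tool_rot: [-0.159, 0.689, 0.159, 0.689]
ft_force: [0.6, -0.8, 0.6]
gripper_width: 0.0851
```

>>> apply_moves:
  targets: "0.15 0 0 0 0 0 0; 0.15 0 0 0 0 0 0; 0 0 0 0 0 0 0"

```text
time: 1.9
tcp_pos: [0.203, 0.538, 0.2313]
tool_rot: [-0.057, 0.705, 0.057, 0.705]
ft_force: [0.0, 0.1, 0.7]
gripper_width: 0.0857
```

```bash
cat >> h.py <<'E'
def to(x,y,z):
    o=ctrl.observe();M=R.from_quat(o['tool_rot']).as_matrix()
    print('t',round(o['time'],2),'p',o['tcp_pos'].round(4),'jaw',round(float(np.arctan2(M[1,2],M[0,2])),4),'tilt',(M[:2,0]).round(4),'F',o['ft_force'].round(2),'T',o['wrist_torque'].round(3),'w',round(o['gripper_width'],4))
    print('tool mm',(M.T@(np.array([x,y,z])-o['tcp_pos'])*1e3).round(1),'rotfix',(M.T@np.cross(M[:,0],[0,0,-1])).round(4))
E
python3 -c "
from h import *
to(.461,.2226,.215)"
```

```text
t 1.9 p [0.203  0.538  0.2313] jaw 0.1603 tilt [0.     0.0001] F [0.04 0.08 0.67] T [0.014 0.06  0.011] w 0.0857
tool mm [  16.3 -352.5  204.3] rotfix [-0.      0.     -0.0001]
```

10 rows of about (1.6, -35, 20.4).

>>> apply_moves:
  targets: "0 0 0 0 -35 20 0; 0 0 0 0 -35 20 0; 0 0 0 0 -35 20 0; 0 0 0 0 -35 20 0; 0 0 0 0 -35 20 0"

```text
time: 2.4
tcp_pos: [0.3304, 0.3799, 0.2315]
tool_rot: [-0.058, 0.705, 0.058, 0.705]
ft_force: [0.5, 0.8, -0.0]
gripper_width: 0.0856
```

>>> apply_moves:
  targets: "0 0 0 0 -35 20 0; 0 0 0 0 -35 20 0; 0 0 0 0 -35 20 0; 0 0 0 0 -35 20 0; 0 0 0 0 -37 24 0"

```text
time: 2.9
tcp_pos: [0.461, 0.2217, 0.2316]
tool_rot: [-0.058, 0.705, 0.058, 0.705]
ft_force: [0.7, 0.8, -0.9]
gripper_width: 0.0854
```

>>> apply_moves:
  targets: "0 0 0 0 0 0 0; 0 0 0 0 0 0 0"

```text
time: 3.1
tcp_pos: [0.4608, 0.2224, 0.2312]
tool_rot: [-0.056, 0.705, 0.057, 0.705]
ft_force: [0.3, 0.5, 0.2]
gripper_width: 0.0851
```

```bash
python3 -c "
from h import *
to(.461,.2226,.138)
s=snap('wrist','w1');print(s['camera_matrix'],s['rvec'],s['tvec'])
for m in ctrl.masks_of('knob','wrist')[:2]:
  ys,xs=np.nonzero(m['pixels']);print(m['confidence'],xs.mean(),ys.mean(),xs.min(),xs.max(),ys.min(),ys.max())
def fp(P):
  c=R.from_rotvec(s['rvec']).as_matrix()@np.array(P)+s['tvec'];K=np.array(s['camera_matrix']);r=np.hypot(c[0],c[1]);th=np.arctan2(r,c[2]);return K[0,0]*th*c[0]/r+K[0,2],K[1,1]*th*c[1]/r+K[1,2]
print('pred top,bot',fp([.461,.2226,.173]),fp([.461,.2226,.141]))
for c in np.linspace(0,6.28,8)[:-1]: print(fp([.461+.013*np.cos(c),.2226+.013*np.sin(c),.173]))
"
```

```text
t 3.1 p [0.4608 0.2224 0.2312] jaw 0.1598 tilt [-0.0008  0.0005] F [0.33 0.45 0.17] T [0.133 0.011 0.007] w 0.0851
tool mm [93.2  0.1  0.3] rotfix [ 0.     -0.0007 -0.0006]
[[297.31863964   0.         256.24927357]
 [  0.         297.31863964 194.64077543]
 [  0.           0.           1.        ]] [-2.83728643 -0.22771134 -0.03165943] [-0.48996166  0.10194011  0.42278218]
0.62 254.18976897689768 205.60313531353134 237 270 184 227
pred top,bot (np.float64(256.71244051511127), np.float64(212.155648501178)) (np.float64(256.7158304936659), np.float64(198.63630467113862))
(np.float64(274.451575028797), np.float64(214.8251234458265))
(np.float64(270.24662885889296), np.float64(200.62925172076285))
(np.float64(255.55305253707965), np.float64(194.93043535946353))
(np.float64(241.7716654311718), np.float64(202.33555497435407))
(np.float64(239.51703723108352), np.float64(216.88265933114624))
(np.float64(250.02875843231175), np.float64(227.50012109205002))
(np.float64(265.3633986883537), np.float64(226.63154590156748))
```

View pics/w1.png

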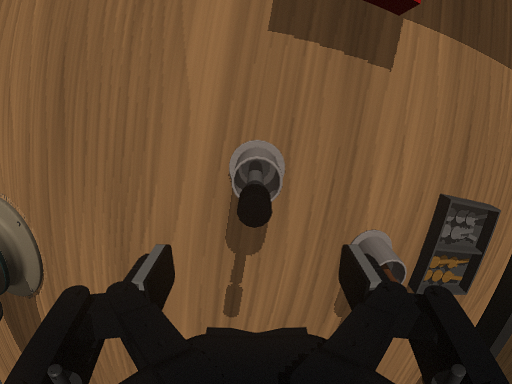

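>>> apply_moves:
  targets: "0 0 0 25 0 -1.5 0; 0 0 0 25 0 0 0; 0 0 0 25 0 0 0; 0 0 0 18 0 0 0; 0 0 0 0 0 0 0"

```text
time: 3.7
tcp_pos: [0.4559, 0.2234, 0.1361]
tool_rot: [-0.058, 0.707, 0.057, 0.703]
ft_force: [-0.4, 0.6, -1.3]
gripper_width: 0.0852
```

```bash
python3 -c "
from h import *
to(.4595,.2224,.138)
snap('wrist','w2')"
```

```text
t 3.7 p [0.4559 0.2234 0.1361] jaw 0.1631 tilt [-0.0057 -0.0015] F [-0.41  0.57 -1.28] T [-0.01   0.003 -0.039] w 0.0852
tool mm [-1.9 -1.5  3.3] rotfix [-0.     -0.0059  0.0005]
```

View pics/w2.png

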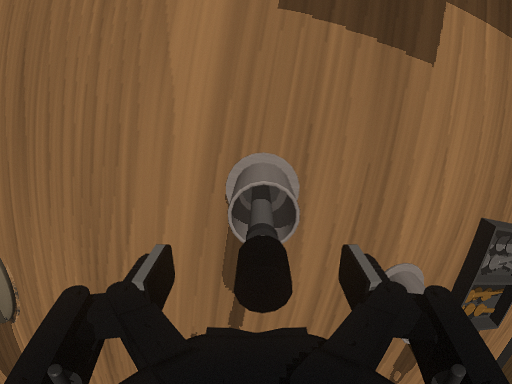

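>>> apply_moves:
  targets: "0 0 0 0 0 0 0; 0 0 0 0 0 0 0; 0 0 0 0 0 0 0"

```text
time: 4.05
tcp_pos: [0.4596, 0.2232, 0.1394]
tool_rot: [-0.056, 0.704, 0.057, 0.706]
ft_force: [0.1, 0.1, -0.2]
gripper_width: 0.0854
```

```bash
python3 -c "
from h import *
to(.4595,.2224,.138)
s=snap('wrist','w3')
for m in ctrl.masks_of('knob','wrist')[:2]:
  ys,xs=np.nonzero(m['pixels']);print(m['confidence'],xs.mean(),ys.mean(),xs.min(),xs.max(),ys.min(),ys.max())
"
```

```text
t 4.05 p [0.4596 0.2232 0.1394] jaw 0.1605 tilt [0.0022 0.0008] F [ 0.06  0.13 -0.2 ] T [ 0.004 -0.015  0.04 ] w 0.0854
tool mm [ 1.4 -0.7 -0.2] rotfix [-0.      0.0023 -0.0005]
0.64 255.50057703404502 269.7948643969994 227 284 231 306
```

>>> apply_moves:
  targets: "0 0 0 0 0 0 0.4; 0 0 0 0 0 0 0.6; 0 0 0 0 0 0 0.8; 0 0 0 0 0 0 1; 0 0 0 0 0 0 1"

```text
time: 4.65
tcp_pos: [0.4593, 0.2228, 0.1385]
tool_rot: [-0.056, 0.705, 0.057, 0.705]
ft_force: [1.1, -0.4, 0.8]
gripper_width: 0.0246
```

>>> apply_moves:
  targets: "0 0 0 0 0 0 1; 0 0 0 0 0 0 1; 0 0 0 0 0 0 1; 0 0 0 0 0 0 1; 0 0 0 0 0 0 1"

```text
time: 5.15
tcp_pos: [0.4592, 0.2228, 0.1385]
tool_rot: [-0.056, 0.705, 0.057, 0.705]
ft_force: [0.2, 0.1, 2.3]
gripper_width: 0.0248
```

```bash
python3 -c "
from h import *
to(.4595,.2224,.138)
s=snap('wrist','w4');s=snap('side','d4')"
```

```text
t 5.15 p [0.4592 0.2228 0.1385] jaw 0.16 tilt [0.0006 0.0002] F [0.22 0.13 2.25] T [ 0.012 -0.1    0.001] w 0.0248
tool mm [ 0.5 -0.5  0.2] rotfix [-0.      0.0007 -0.0001]
```

View pics/w4.png

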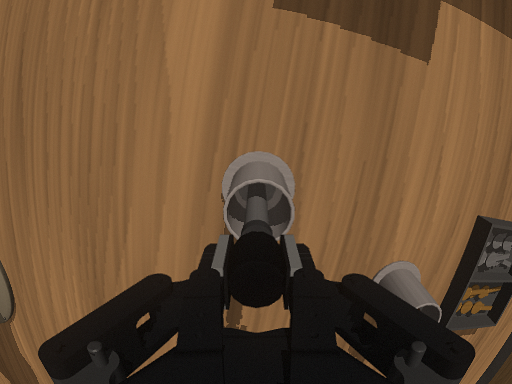

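>>> apply_moves:
  targets: "0 0 0 -10 0 0 1; 0 0 0 -20 0 0 1; 0 0 0 -25 0 0 1; 0 0 0 -25 0 0 1; 0 0 0 -20 0 0 1"

```text
time: 5.75
tcp_pos: [0.4586, 0.2227, 0.2397]
tool_rot: [-0.056, 0.705, 0.057, 0.705]
ft_force: [0.3, -0.6, -1.4]
gripper_width: 0.0247
```

>>> apply_moves:
  targets: "0 0 0 0 0 0 1; 0 0 0 0 0 0 1; 0 0 0 0 0 0 1"

```text
time: 6.05
tcp_pos: [0.4579, 0.2224, 0.2368]
tool_rot: [-0.057, 0.706, 0.056, 0.704]
ft_force: [-0.9, -0.4, -2.7]
gripper_width: 0.0244
```

```bash
python3 -c "
from h import *
to(.68,-.229,.235)
s=snap('scene','s5');s=snap('side','d5')"
```

```text
t 6.05 p [0.4579 0.2224 0.2368] jaw 0.16 tilt [-0.0031 -0.0009] F [-0.88 -0.45 -2.75] T [-0.032 -0.053 -0.032] w 0.0244
tool mm [   1.5 -481.   147.4] rotfix [ 0.     -0.0032  0.0004]
```

View pics/s5.png

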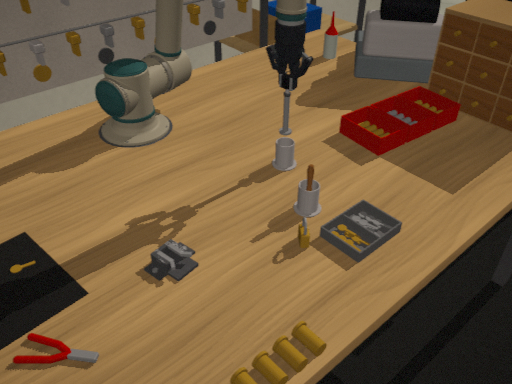

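View pics/d5.png

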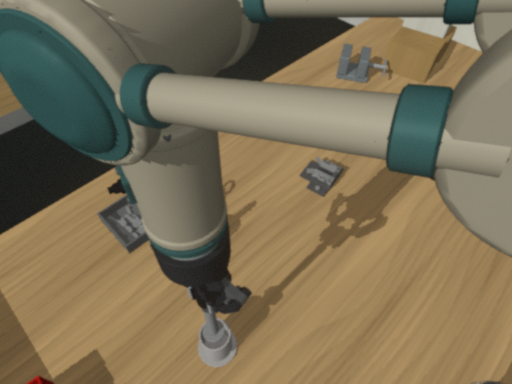

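>>> apply_moves:
  targets: "0 0 0 0 -20 3 1; 0 0 0 0 -35 6 1; 0 0 0 0 -35 10 1; 0 0 0 0 -35 10 1; 0 0 0 0 -35 10 1"

```text
time: 6.65
tcp_pos: [0.5229, 0.0698, 0.2373]
tool_rot: [-0.056, 0.705, 0.057, 0.704]
ft_force: [0.6, 0.3, -1.2]
gripper_width: 0.0247
```

>>> apply_moves:
  targets: "0 0 0 0 -35 10 1; 0 0 0 0 -35 10 1; 0 0 0 0 -35 10 1; 0 0 0 0 -35 12 1; 0 0 0 0 -35 12 1"

```text
time: 7.15
tcp_pos: [0.6042, -0.0945, 0.2371]
tool_rot: [-0.056, 0.706, 0.057, 0.704]
ft_force: [0.9, 0.2, -2.3]
gripper_width: 0.0249
```

>>> apply_moves:
  targets: "0 0 0 0 -35 12 1; 0 0 0 0 -35 12 1; 0 0 0 0 -35 12 1; 0 0 0 0 -25 10 1; 0 0 0 0 -14 6 1"

```text
time: 7.65
tcp_pos: [0.679, -0.2296, 0.236]
tool_rot: [-0.056, 0.706, 0.056, 0.704]
ft_force: [0.0, 1.2, -1.9]
gripper_width: 0.0247
```

>>> apply_moves:
  targets: "0 0 0 0 0 0 1; 0 0 0 0 0 0 1; 0 0 0 0 0 0 1; 0 0 0 0 0 0 1"

```text
time: 8.05
tcp_pos: [0.678, -0.2257, 0.2385]
tool_rot: [-0.057, 0.705, 0.057, 0.705]
ft_force: [0.0, 0.1, -1.4]
gripper_width: 0.0247
```

```bash
python3 -c "
from h import *
to(.6689,-.231,.150)
s=snap('scene','s6');s=snap('side','d6');s=snap('wrist','w6')"
```

```text
t 8.05 p [ 0.678  -0.2257  0.2385] jaw 0.1611 tilt [-0.0003  0.0005] F [ 0.02  0.12 -1.39] T [-0.002 -0.002  0.043] w 0.0247
tool mm [88.5 -3.8 -9.8] rotfix [-0.     -0.0002 -0.0006]
```

View pics/s6.png

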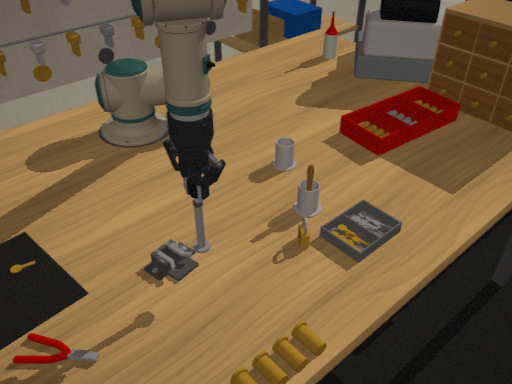

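View pics/d6.png

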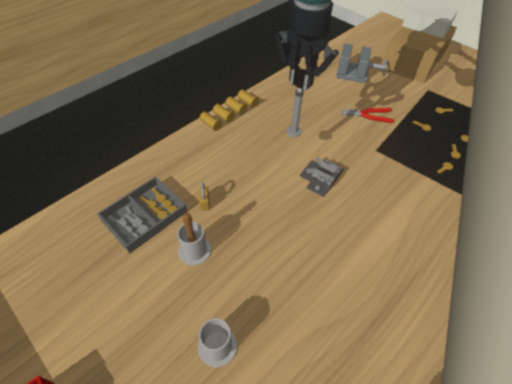

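View pics/w6.png

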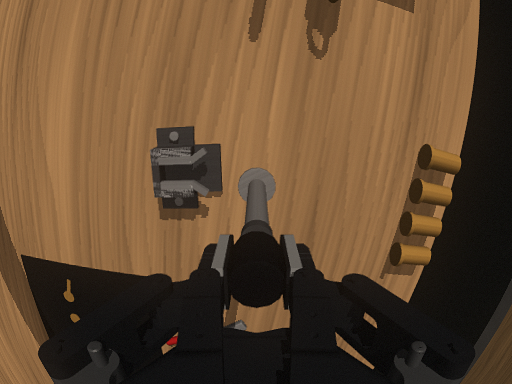

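```bash
python3 -c "
from h import *
f=lambda im,x,y,w,h,k:cv2.resize(im[y:y+h,x:x+w],None,fx=k,fy=k,interpolation=cv2.INTER_CUBIC)
a=cv2.imread('pics/w6.png');cv2.imwrite('pics/c6.png',f(a,140,115,150,105,5))
a=cv2.imread('pics/s6.png');b=cv2.imread('pics/d6.png');cv2.imwrite('pics/e6.png',np.hstack([f(a,170,180,60,80,6),f(b,270,66,60,80,6)]))
"
```

```text
(no output)
```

View pics/c6.png

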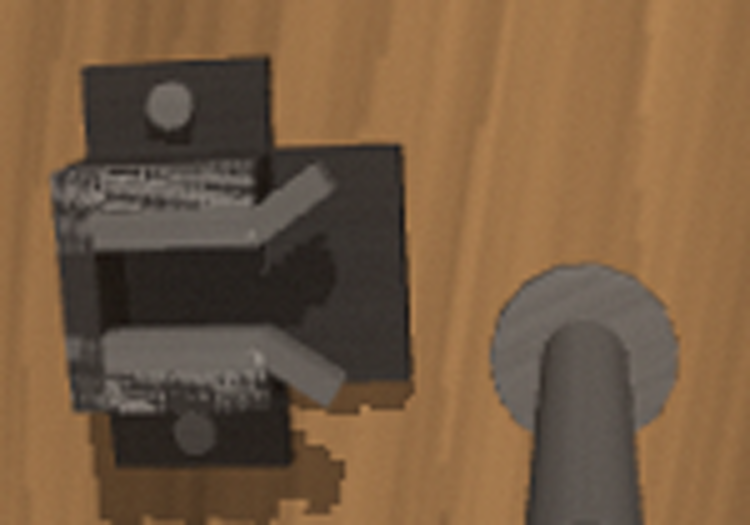

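View pics/e6.png

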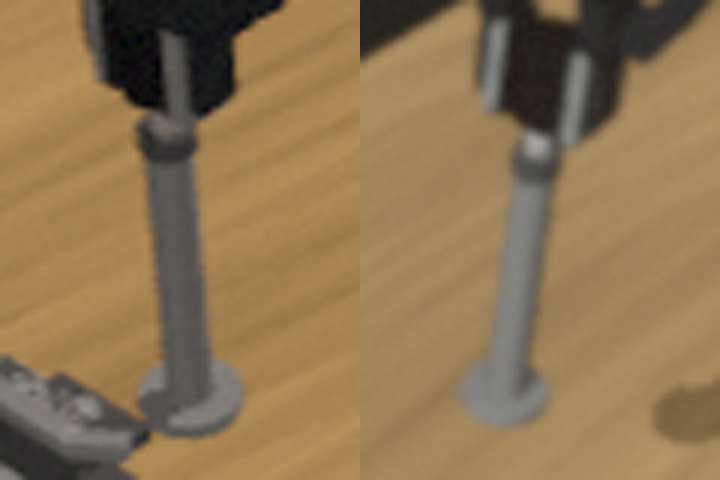

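```bash
cat >> h.py <<'E'
def fp(s,P):
  P=np.atleast_2d(np.array(P,float));c=P@R.from_rotvec(s['rvec']).as_matrix().T+np.array(s['tvec']);K=np.array(s['camera_matrix']);r=np.hypot(c[:,0],c[:,1]);th=np.arctan2(r,c[:,2]);return np.stack([K[0,0]*th*c[:,0]/r+K[0,2],K[1,1]*th*c[:,1]/r+K[1,2]],1)
def anch(q,L):
  c,s=np.cos(q[2]),np.sin(q[2]);L=np.array(L,float)/1e3
  return np.stack([q[0]+c*L[:,0]-s*L[:,1],q[1]+s*L[:,0]+c*L[:,1],L[:,2]],1)
E
python3 - <<'E'
from h import *
from scipy.optimize import least_squares
np.set_printoptions(precision=4,suppress=True)
s=ctrl.snapshot('wrist');to(.6689,-.231,.150)
L=[(-55,-31,8),(-55,31,8),(-22,-11,32),(-22,11,32),(-40,-20,32),(-40,20,32),(30,31,32),(30,-31,32)]
C=[(402,147),(410,382),(258,246),(262,326),(325,163),(345,375),(75,410),(52,175)]
uv=np.array(C)/5+[139.6,114.6]
f=lambda q:(fp(s,anch(q,L))-uv).ravel()
r=least_squares(f,[.58,-.245,3.3],x_scale=[.01,.01,.1],loss='soft_l1');print(r.x,r.x[2]-np.pi,f(r.x).reshape(-1,2))
F=np.array([(491,347),(679,347),(585,263)])/5+[139.6,114.6]
zf=ctrl.observe()['tcp_pos'][2]-.1325+.006
t=np.linspace(0,2*np.pi,200)
def g(p):
  e=fp(s,np.stack([p[0]+.018*np.cos(t),p[1]+.018*np.sin(t),0*t+zf],1)); return [e[:,0].min()-F[0,0],e[:,0].max()-F[1,0],e[:,1].min()-F[2,1]]
k=least_squares(g,[.678,-.2257],x_scale=.01);print('foot wrist',k.x,k.fun,'tcp',ctrl.observe()['tcp_pos'])
# scene/side triangulated foot
a=ctrl.snapshot('scene');b=ctrl.snapshot('side')
for cam,F2 in ((a,np.array([(137,242),(398,434)])/6+[[169.6],[179.6]]),(b,np.array([(460-360,549-360),(390,425)])/6+[[269.6],[65.6]])):
  for zz in(.106,):
   def g(p):
    e=np.vstack([proj(cam,np.stack([p[0]+.018*np.cos(t),p[1]+.018*np.sin(t),0*t+z],1)) for z in(zf-.006,zf)]); return [e[:,0].min()-F2[0,0],e[:,0].max()-F2[0,1],e[:,1].max()-F2[1,1]]
   k=least_squares(g,[.678,-.2257],x_scale=.01);print('foot',k.x,k.fun)
E
```

```text
t 8.25 p [ 0.6783 -0.2264  0.2387] jaw 0.1607 tilt [ 0.0004 -0.0001] F [ 0.46  0.17 -1.29] T [ 0.032 -0.026  0.018] w 0.0241
tool mm [ 88.7  -3.  -10.1] rotfix [0.     0.0004 0.0001]
[ 0.5792 -0.2462  3.3174] 0.17580127088200292 [[-0.2853 -0.2615]
 [ 0.1527 -0.2861]
 [ 0.0123 -0.3293]
 [ 0.4053  1.1941]
 [ 0.7209  8.513 ]
 [-1.4696 -1.8236]
 [ 0.0433  0.415 ]
 [-0.0824 -0.5199]]
foot wrist [ 0.6783 -0.2252] [-0.3495  0.3495  0.0123] tcp [ 0.6783 -0.2264  0.2387]
foot [ 0.6762 -0.2244] [-0.2886  0.2909 -0.0119]
foot [ 0.6819 -0.2273] [-0.1019  0.1013 -0.0038]
```

>>> apply_moves:
  targets: "0 0 0 15 -1.5 0 1; 0 0 0 25 -1.5 0 1; 0 0 0 25 0 0 1; 0 0 0 20 0 0 1; 0 0 0 7 0 0 1"

```text
time: 8.85
tcp_pos: [0.6775, -0.2293, 0.1435]
tool_rot: [-0.056, 0.706, 0.057, 0.703]
ft_force: [-0.5, 0.2, -1.8]
gripper_width: 0.0242
```

>>> apply_moves:
  targets: "0 0 0 0 0 0 1; 0 0 0 0 0 0 1; 0 0 0 0 0 0 1; 0 0 0 0 0 0 1"

```text
time: 9.25
tcp_pos: [0.6796, -0.2302, 0.1477]
tool_rot: [-0.057, 0.704, 0.056, 0.706]
ft_force: [0.1, -0.3, -1.1]
gripper_width: 0.0247
```

```bash
cat > v.py <<'E'
import sys
from h import *
n=sys.argv[1]
to(*map(float,sys.argv[2:5]))
f=lambda im,x,y,w,h,k:cv2.resize(im[y:y+h,x:x+w],None,fx=k,fy=k,interpolation=cv2.INTER_CUBIC)
a=snap('scene','s'+n)['img'][:,:,::-1];b=snap('side','d'+n)['img'][:,:,::-1];w=snap('wrist','w'+n)['img'][:,:,::-1]
cv2.imwrite(f'pics/e{n}.png',np.hstack([f(a,140,190,80,100,5),f(b,275,100,80,100,5)]))
cv2.imwrite(f'pics/c{n}.png',f(w,140,100,150,110,5))
E
python3 v.py 7 .678 -.229 .1445
```

```text
t 9.25 p [ 0.6796 -0.2302  0.1477] jaw 0.1601 tilt [ 0.0023 -0.0009] F [ 0.1  -0.3  -1.07] T [ 0.037  0.005 -0.003] w 0.0247
tool mm [ 3.2  1.5 -1.4] rotfix [-0.      0.0021  0.0013]
```

View pics/e7.png

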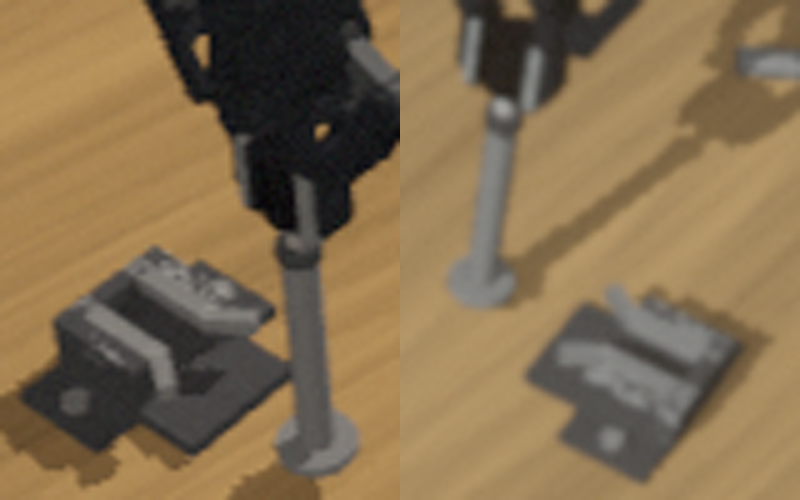

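View pics/w7.png

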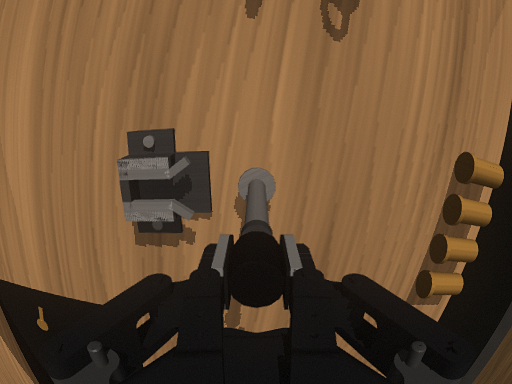

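>>> apply_moves:
  targets: "0 0 0 2.5 1 0 1; 0 0 0 0 0 -8 1; 0 0 0 0 0 -12 1; 0 0 0 0 0 -8 1; 0 0 0 0 0 0 1"

```text
time: 9.9
tcp_pos: [0.6493, -0.2337, 0.144]
tool_rot: [-0.056, 0.705, 0.056, 0.704]
ft_force: [0.3, -1.0, -2.2]
gripper_width: 0.0247
```

>>> apply_moves:
  targets: "0 0 0 0 0 0 1; 0 0 0 0 0 0 1; 0 0 0 0 0 0 1; 0 0 0 0 0 0 1"

```text
time: 10.3
tcp_pos: [0.6514, -0.2334, 0.1437]
tool_rot: [-0.057, 0.705, 0.057, 0.705]
ft_force: [-0.3, -0.9, -2.3]
gripper_width: 0.0245
```

```bash
python3 v.py 8 .5785 -.2457 .1445
```

```text
t 10.3 p [ 0.6514 -0.2334  0.1437] jaw 0.1602 tilt [0.0002 0.0001] F [-0.28 -0.86 -2.29] T [-0.004  0.004  0.053] w 0.0245
tool mm [ -0.8  -0.5 -74. ] rotfix [ 0.      0.0002 -0.    ]
```

View pics/e8.png

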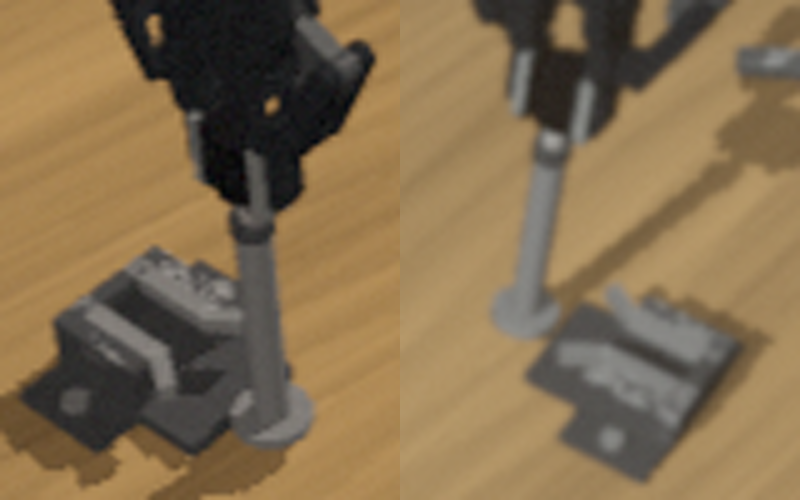

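View pics/c8.png

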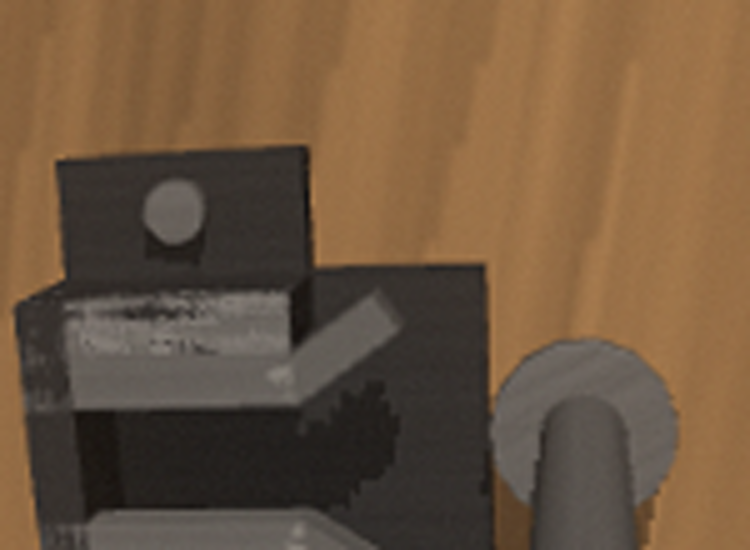

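```bash
python3 - <<'E'
from h import *
from scipy.optimize import least_squares
np.set_printoptions(precision=4,suppress=True)
s=ctrl.snapshot('wrist');o=ctrl.observe()['tcp_pos']
L=[(-55,-31,8),(-22,-11,32),(-22,11,32),(-40,-20,32)]
uv=np.array([(487,265),(295,406),(305,512),(403,322)])/5+[139.6,99.6]
f=lambda q:(fp(s,anch(q,L))-uv).ravel()
r=least_squares(f,[.58,-.245,3.3],x_scale=[.01,.01,.1],loss='soft_l1');print(r.x,r.x[2]-np.pi,f(r.x).reshape(-1,2))
F=np.array([(491,347),(679,347),(585,339)])/5+[139.6,99.6]
zf=o[2]-.1325+.006
t=np.linspace(0,2*np.pi,200)
def g(p):
  e=fp(s,np.stack([p[0]+.018*np.cos(t),p[1]+.018*np.sin(t),0*t+zf],1)); return [e[:,0].min()-F[0,0],e[:,0].max()-F[1,0],e[:,1].min()-F[2,1]]
k=least_squares(g,[.65,-.2337],x_scale=.01);print('foot wrist',k.x,k.fun,'tcp',o)
for q in (r.x,[.5795,-.2457,3.3096]):
  d=k.x-q[:2];print('foot in anchor',(np.array([[np.cos(q[2]),np.sin(q[2])],[-np.sin(q[2]),np.cos(q[2])]])@d*1e3))
E
```

```text
[ 0.5792 -0.2445  3.306 ] 0.16436816611073013 [[ 0.2925 -0.5326]
 [ 0.639  -1.8479]
 [ 0.0293  0.3567]
 [-1.4106  4.8293]]
foot wrist [ 0.6513 -0.2325] [-0.3492  0.3492  0.0123] tcp [ 0.6513 -0.2334  0.1437]
foot in anchor [-73.1358   0.0602]
foot in anchor [-73.0177  -0.9608]
```

>>> apply_moves:
  targets: "0 0 0 0 0 -8 1; 0 0 0 0 0 -12 1; 0 0 0 0 0 -12 1; 0 0 0 0 0 -10 1; 0 0 0 0 0 -6 1"

```text
time: 11.0
tcp_pos: [0.6021, -0.2413, 0.144]
tool_rot: [-0.056, 0.705, 0.056, 0.705]
ft_force: [-0.1, -0.0, -2.1]
gripper_width: 0.0247
```

>>> apply_moves:
  targets: "0 0 0 0 0 0 1; 0 0 0 0 0 0 1; 0 0 0 0 0 0 1; 0 0 0 0 0 0 1"

```text
time: 11.4
tcp_pos: [0.6042, -0.241, 0.1437]
tool_rot: [-0.057, 0.705, 0.057, 0.705]
ft_force: [0.1, 0.6, -1.5]
gripper_width: 0.0248
```

```bash
python3 v.py 9 .5785 -.2457 .1445
```

```text
t 11.4 p [ 0.6042 -0.241   0.1437] jaw 0.1603 tilt [0.0003 0.    ] F [ 0.05  0.63 -1.46] T [ 0.039  0.089 -0.006] w 0.0248
tool mm [ -0.8  -0.5 -26.1] rotfix [0.     0.0003 0.    ]
```

View pics/e9.png

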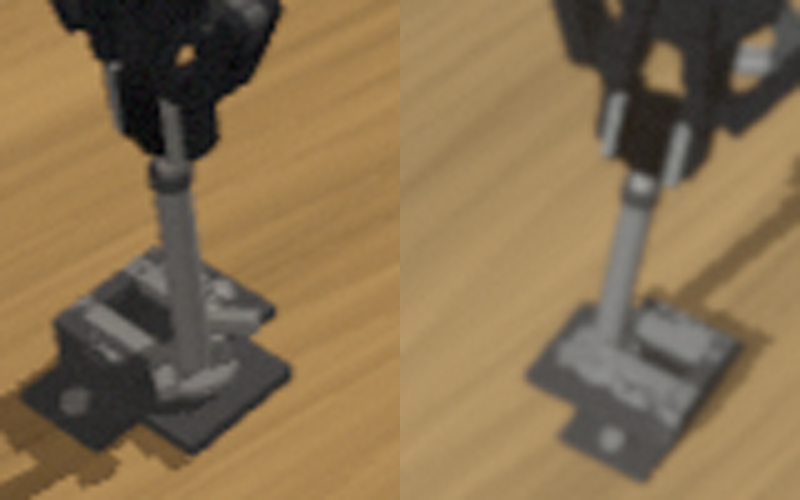

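View pics/w9.png

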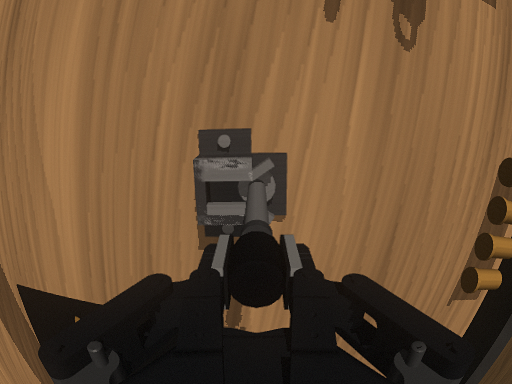

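>>> apply_moves:
  targets: "0 0 0 0 0 -6 1; 0 0 0 0 0 -8 1; 0 0 0 0 0 -6 1; 0 0 0 0 0 -2 1; 0 0 0 0 0 0 1"

```text
time: 12.05
tcp_pos: [0.5815, -0.2447, 0.144]
tool_rot: [-0.056, 0.705, 0.056, 0.705]
ft_force: [0.3, -1.2, -1.9]
gripper_width: 0.0246
```

>>> apply_moves:
  targets: "0 0 0 0 0 0 1; 0 0 0 0 0 0 1; 0 0 0 0 0 0 1"

```text
time: 12.35
tcp_pos: [0.5823, -0.2446, 0.1438]
tool_rot: [-0.057, 0.705, 0.057, 0.705]
ft_force: [-0.3, -0.1, -1.9]
gripper_width: 0.0248
```

>>> apply_moves:
  targets: "0 0 0 0 0 -1.5 1; 0 0 0 0 0 0 1; 0 0 0 0 0 0 1"

```text
time: 12.65
tcp_pos: [0.5806, -0.2448, 0.1437]
tool_rot: [-0.056, 0.705, 0.057, 0.705]
ft_force: [0.2, -0.5, -2.0]
gripper_width: 0.0249
```

>>> apply_moves:
  targets: "0 0 0 0 0 -1.5 1; 0 0 0 0 0 0 1; 0 0 0 0 0 0 1"

```text
time: 12.95
tcp_pos: [0.579, -0.2451, 0.1438]
tool_rot: [-0.056, 0.705, 0.057, 0.705]
ft_force: [-0.3, 0.5, -2.2]
gripper_width: 0.0247
```

```bash
python3 v.py 10 .5785 -.2457 .1445
```

```text
t 12.95 p [ 0.579  -0.2451  0.1438] jaw 0.16 tilt [0.0001 0.0001] F [-0.29  0.49 -2.23] T [-0.018 -0.005  0.009] w 0.0247
tool mm [-0.7 -0.5 -0.6] rotfix [ 0.      0.0001 -0.    ]
```

View pics/e10.png

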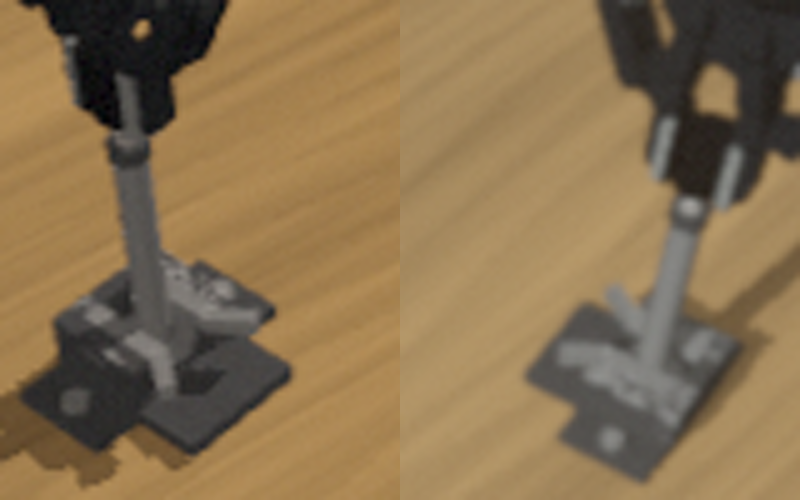

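View pics/w10.png

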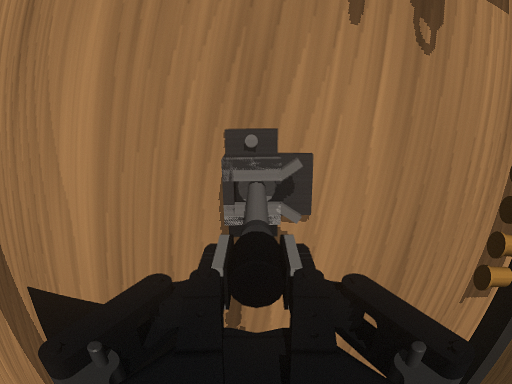

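No wall contact yet; go on in small steps until it is felt.

>>> apply_moves:
  targets: "0 0 0 0 0 -1 1; 0 0 0 0 0 0 1; 0 0 0 0 0 0 1"

```text
time: 13.4
tcp_pos: [0.5781, -0.2452, 0.1438]
tool_rot: [-0.056, 0.705, 0.057, 0.705]
ft_force: [-0.2, 0.3, -2.5]
gripper_width: 0.0245
```

>>> apply_moves:
  targets: "0 0 0 0 0 -1 1; 0 0 0 0 0 0 1; 0 0 0 0 0 0 1"

```text
time: 13.7
tcp_pos: [0.5771, -0.2454, 0.1438]
tool_rot: [-0.056, 0.705, 0.057, 0.705]
ft_force: [0.0, 0.1, -1.2]
gripper_width: 0.0245
```

>>> apply_moves:
  targets: "0 0 0 0 0 -1 1; 0 0 0 0 0 0 1; 0 0 0 0 0 0 1"

```text
time: 14.0
tcp_pos: [0.5764, -0.2456, 0.1438]
tool_rot: [-0.056, 0.705, 0.056, 0.705]
ft_force: [0.4, 0.3, -1.2]
gripper_width: 0.0244
```

>>> apply_moves:
  targets: "0 0 0 0 0 -1 1; 0 0 0 0 0 0 1; 0 0 0 0 0 0 1"

```text
time: 14.3
tcp_pos: [0.5757, -0.2457, 0.1439]
tool_rot: [-0.057, 0.704, 0.056, 0.705]
ft_force: [2.4, -0.4, -3.0]
gripper_width: 0.0246
```

```bash
python3 -c "
from h import *
to(.5775,-.2457,.1445)"
```

```text
t 14.3 p [ 0.5757 -0.2457  0.1439] jaw 0.1599 tilt [ 0.0013 -0.    ] F [ 2.37 -0.41 -2.98] T [ 0.096 -0.653  0.021] w 0.0246
tool mm [-0.6 -0.3  1.8] rotfix [0.     0.0013 0.0002]
```

>>> apply_moves:
  targets: "0 0 0 0 0 0.8 1; 0 0 0 -2 0 0 1; 0 0 0 -2 0 0 1; 0 0 0 0 0 0 1; 0 0 0 0 0 0 1"

```text
time: 14.8
tcp_pos: [0.576, -0.2457, 0.1481]
tool_rot: [-0.057, 0.705, 0.056, 0.705]
ft_force: [0.7, 1.2, -0.6]
gripper_width: 0.0245
```

>>> apply_moves:
  targets: "0 0 0 -1 0 0 1; 0 0 0 0 0 0 1; 0 0 0 0 0 0 1"

```text
time: 15.1
tcp_pos: [0.576, -0.2456, 0.1488]
tool_rot: [-0.056, 0.705, 0.057, 0.705]
ft_force: [2.0, 0.8, -0.5]
gripper_width: 0.0243
```

>>> apply_moves:
  targets: "0 0 0 -1 0 0 1; 0 0 0 0 0 0 1; 0 0 0 0 0 0 1"

```text
time: 15.4
tcp_pos: [0.576, -0.2456, 0.1498]
tool_rot: [-0.056, 0.705, 0.057, 0.705]
ft_force: [1.8, -0.6, -1.6]
gripper_width: 0.0247
```

>>> apply_moves:
  targets: "0 0 0 -1 0 0 1; 0 0 0 0 0 0 1; 0 0 0 0 0 0 1"

```text
time: 15.7
tcp_pos: [0.5759, -0.2455, 0.1506]
tool_rot: [-0.056, 0.705, 0.057, 0.705]
ft_force: [2.2, 0.3, -4.1]
gripper_width: 0.0246
```

>>> apply_moves:
  targets: "0 0 0 -1 0 0 1; 0 0 0 0 0 0 1; 0 0 0 0 0 0 1"

```text
time: 16.0
tcp_pos: [0.5758, -0.2455, 0.1516]
tool_rot: [-0.056, 0.705, 0.057, 0.705]
ft_force: [1.7, -0.2, -5.6]
gripper_width: 0.0245
```

>>> apply_moves:
  targets: "0 0 0 -2 0 0.6 1; 0 0 0 -4 0 0 1; 0 0 0 -4 0 0 1; 0 0 0 -4 0 0 1; 0 0 0 -4 0 0 1"

```text
time: 16.5
tcp_pos: [0.576, -0.2454, 0.1697]
tool_rot: [-0.056, 0.705, 0.057, 0.704]
ft_force: [2.3, 0.1, -9.7]
gripper_width: 0.0246
```

>>> apply_moves:
  targets: "0 0 0 -4 0 0 1; 0 0 0 -4 0 0 1; 0 0 0 -4 0 0 1; 0 0 0 -2 0 0 1; 0 0 0 0 0 0 1"

```text
time: 17.0
tcp_pos: [0.5762, -0.2454, 0.1838]
tool_rot: [-0.056, 0.705, 0.057, 0.705]
ft_force: [0.9, -0.1, -11.1]
gripper_width: 0.0246
```

>>> apply_moves:
  targets: "0 0 0 0 0 0 1; 0 0 0 0 0 0 1; 0 0 0 0 0 0 1"

```text
time: 17.3
tcp_pos: [0.5762, -0.2454, 0.1835]
tool_rot: [-0.056, 0.705, 0.057, 0.705]
ft_force: [0.2, 0.8, -11.2]
gripper_width: 0.0242
```

```bash
sed -i 's/a,140,190,80,100,5/a,140,170,80,100,5/;s/b,275,100,80,100,5/b,290,80,80,100,5/' v.py; python3 v.py 11 .5765 -.2455 .1965
```

```text
t 17.3 p [ 0.5762 -0.2454  0.1835] jaw 0.16 tilt [-0.0007  0.0004] F [  0.15   0.75 -11.17] T [ 0.009 -0.173 -0.017] w 0.0242
tool mm [-13.   -0.1   0.2] rotfix [ 0.     -0.0006 -0.0005]
```

View pics/e11.png

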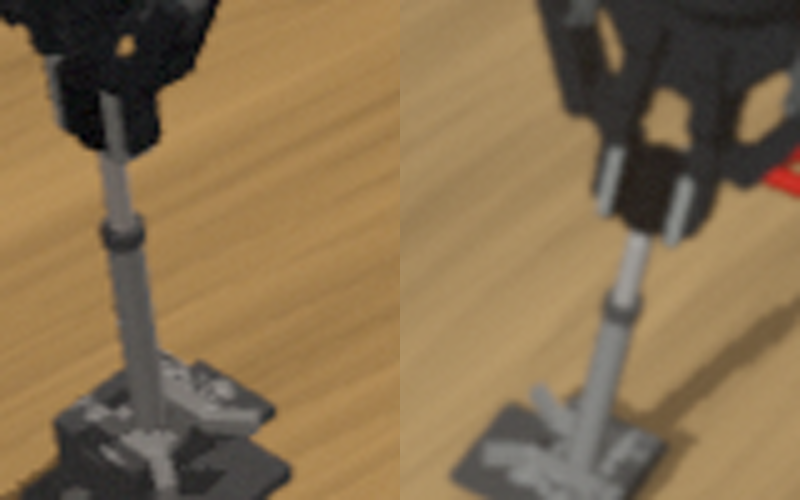

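View pics/w11.png

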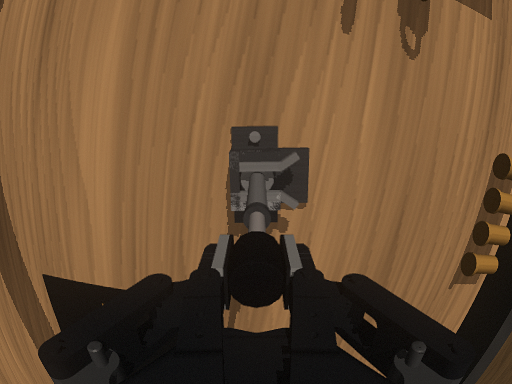

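>>> apply_moves:
  targets: "0 0 0 -3 0 0 1; 0 0 0 -3 0 0 1; 0 0 0 -3 0 0 1; 0 0 0 -2 0 0 1; 0 0 0 0 0 0 1"

```text
time: 17.95
tcp_pos: [0.5764, -0.2454, 0.195]
tool_rot: [-0.056, 0.705, 0.057, 0.705]
ft_force: [1.1, 0.6, -11.4]
gripper_width: 0.0243
```

>>> apply_moves:
  targets: "0 0 0 0 0 0 1; 0 0 0 0 0 0 1; 0 0 0 0 0 0 1"

```text
time: 18.25
tcp_pos: [0.5764, -0.2454, 0.1947]
tool_rot: [-0.056, 0.705, 0.057, 0.705]
ft_force: [-0.0, 0.6, -11.6]
gripper_width: 0.0245
```

```bash
cat > v2.py <<'E'
import sys
from h import *
n=sys.argv[1]
to(.5765,-.2455,.1965)
f=lambda im,x,y,w,h,k:cv2.resize(im[y:y+h,x:x+w],None,fx=k,fy=k,interpolation=cv2.INTER_CUBIC)
a=snap('scene','s'+n)['img'][:,:,::-1];b=snap('side','d'+n)['img'][:,:,::-1];w=snap('wrist','w'+n)['img'][:,:,::-1]
cv2.imwrite(f'pics/e{n}.png',np.hstack([f(a,150,185,26,60,9),f(b,322,100,26,60,9),f(w,235,180,30,60,9)]))
E
python3 v2.py 12
```

```text
t 18.25 p [ 0.5764 -0.2454  0.1947] jaw 0.16 tilt [-0.0003  0.0002] F [ -0.02   0.63 -11.59] T [ 0.001 -0.043  0.021] w 0.0245
tool mm [-1.8 -0.1  0.1] rotfix [ 0.     -0.0003 -0.0003]
```

View pics/e12.png

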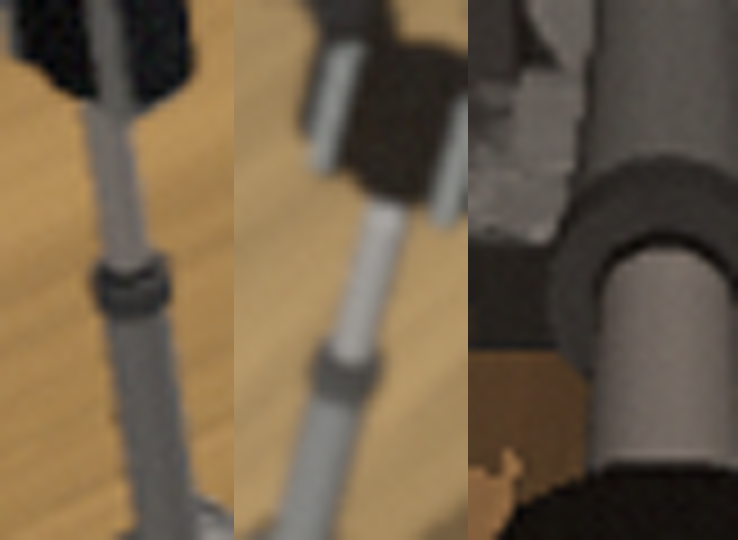

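>>> apply_moves:
  targets: "0 0 0 0 0 0 1; 0 0 0 0 0 0 1; 0 0 0 0 0 0 1; 0 0 0 0 0 0 1; 0 0 0 0 0 0 1"

```text
time: 18.9
tcp_pos: [0.5764, -0.2455, 0.1947]
tool_rot: [-0.056, 0.705, 0.057, 0.705]
ft_force: [0.5, -0.2, -13.6]
gripper_width: 0.0245
```

```bash
python3 v2.py 13; python3 - <<'E'
from h import *
# bare rod length estimate: project points along rod axis
s=ctrl.snapshot('wrist');a=ctrl.snapshot('scene');b=ctrl.snapshot('side')
o=ctrl.observe()['tcp_pos']
for e in (38,40,42,44,46):
  zk=o[2]+.0185-.016; zm=.018+.120
  zm=zk-.015-e/1e3
  P=[[o[0],o[1],zm],[o[0],o[1],zk]]
  print(e,zm,proj(a,P).round(1).tolist(),proj(b,P).round(1).tolist(),fp(s,P).round(1).tolist())
E
```

```text
t 18.9 p [ 0.5764 -0.2455  0.1947] jaw 0.16 tilt [-0.0002  0.0002] F [  0.5   -0.2  -13.57] T [0.038 0.066 0.057] w 0.0245
tool mm [-1.8 -0.   0.1] rotfix [-0.     -0.0002 -0.0002]
38 0.14424270194765645 [[163.4, 211.9], [160.4, 191.7]] [[335.8, 137.9], [340.6, 119.7]] [[256.4, 216.3], [256.3, 252.1]]
40 0.14224270194765645 [[163.5, 212.6], [160.4, 191.7]] [[335.6, 138.6], [340.6, 119.7]] [[256.4, 215.3], [256.3, 252.1]]
42 0.14024270194765645 [[163.6, 213.3], [160.4, 191.7]] [[335.4, 139.2], [340.6, 119.7]] [[256.4, 214.2], [256.3, 252.1]]
44 0.13824270194765648 [[163.7, 214.1], [160.4, 191.7]] [[335.2, 139.9], [340.6, 119.7]] [[256.4, 213.3], [256.3, 252.1]]
46 0.13624270194765647 [[163.8, 214.8], [160.4, 191.7]] [[335.1, 140.5], [340.6, 119.7]] [[256.4, 212.3], [256.3, 252.1]]
```

View pics/e13.png

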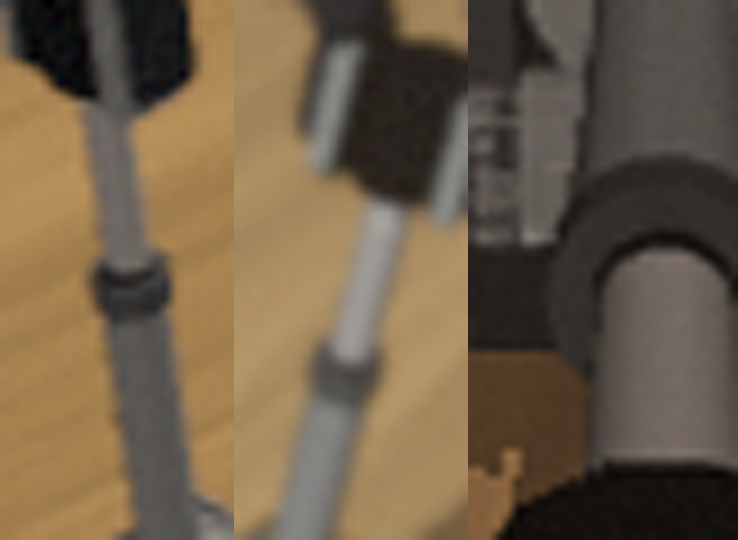

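>>> apply_moves:
  targets: "0 0 0 -1 0 0 1; 0 0 0 -1 0 0 1; 0 0 0 0 0 0 1; 0 0 0 0 0 0 1; 0 0 0 0 0 0 1"

```text
time: 19.7
tcp_pos: [0.5765, -0.2455, 0.1969]
tool_rot: [-0.057, 0.705, 0.057, 0.705]
ft_force: [-1.0, 0.6, -13.4]
gripper_width: 0.0246
```

```bash
python3 v2.py 14; python3 - <<'E'
from h import *
I=[];F=[]
for i in range(16):
  s=ctrl.snapshot('wrist');I.append(s['img'].astype(float));F.append(ctrl.observe()['ft_force'])
F=np.array(F);print(F.mean(0),F.std(0)/4)
f=lambda im,x,y,w,h,k:cv2.resize(im[y:y+h,x:x+w],None,fx=k,fy=k,interpolation=cv2.INTER_CUBIC)
m=np.mean(I,0)[:,:,::-1].astype(np.uint8)
k=10
c=[f(cv2.imread(f'pics/w{n}.png'),240,190,30,50,k) for n in('11','12')]
cv2.imwrite('pics/cmp.png',np.clip(np.hstack([*[f(cv2.imread(f'pics/w{n}.png'),243,190,26,40,k) for n in('11','13')],f(m,243,190,26,40,k)])*1.8,0,255))
E
```

```text
t 19.7 p [ 0.5765 -0.2455  0.1969] jaw 0.16 tilt [0.0001 0.    ] F [ -0.99   0.58 -13.41] T [0.065 0.057 0.029] w 0.0246
tool mm [ 0.4 -0.   0. ] rotfix [ 0.      0.0001 -0.    ]
[ -0.21924353   0.4750381  -12.79760797] [0.10617568 0.12450439 0.15622596][ WARN:0@7.540] global loadsave.cpp:1063 imwrite_ Unsupported depth image for selected encoder is fallbacked to CV_8U.
```

View pics/cmp.png

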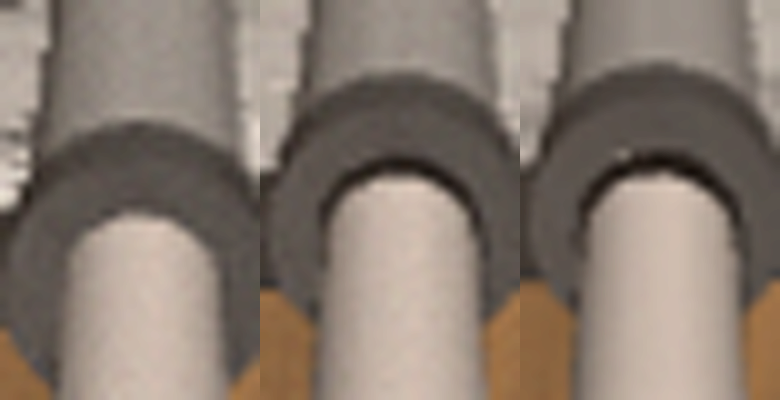

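View pics/e14.png

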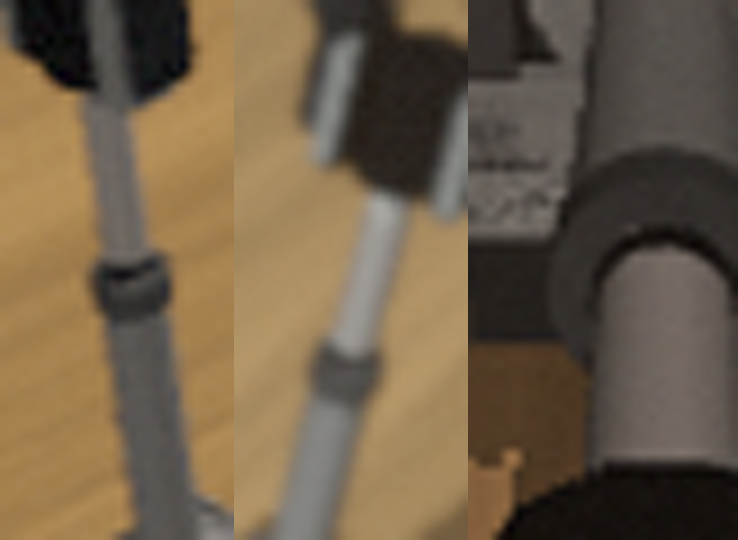

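>>> apply_moves:
  targets: "0 0 0 -1 0 0 1; 0 0 0 0 0 0 1; 0 0 0 0 0 0 1; 0 0 0 0 0 0 1; 0 0 0 0 0 0 1"

```text
time: 21.15
tcp_pos: [0.5765, -0.2455, 0.1978]
tool_rot: [-0.056, 0.705, 0.056, 0.705]
ft_force: [0.1, 1.3, -13.1]
gripper_width: 0.0245
```

```bash
cat > v3.py <<'E'
from h import *
import sys
I=[];F=[];A=[]
to(.5765,-.2455,.1965)
for i in range(10):
  s=ctrl.snapshot('wrist');I.append(s['img'].astype(float));A.append(ctrl.snapshot('scene')['img'].astype(float));F.append(ctrl.observe()['ft_force'])
F=np.array(F);print(F.mean(0),F.std(0)/3)
f=lambda im,x,y,w,h,k:cv2.resize(im[y:y+h,x:x+w],None,fx=k,fy=k,interpolation=cv2.INTER_CUBIC)
m=np.mean(I,0)[:,:,::-1];a=np.mean(A,0)[:,:,::-1]
cv2.imwrite('pics/m%s.png'%sys.argv[1],np.clip(np.hstack([f(m,243,190,26,40,14),f(a,155,200,18,40,14)])*2,0,255).astype(np.uint8))
E
python3 v3.py 15
```

```text
t 21.15 p [ 0.5765 -0.2455  0.1978] jaw 0.1599 tilt [0.0001 0.    ] F [  0.09   1.3  -13.11] T [ 0.075  0.056 -0.081] w 0.0245
tool mm [ 1.3  0.  -0. ] rotfix [-0.      0.0001 -0.    ]
[ -0.27858447   0.37300484 -13.50691144] [0.14598604 0.14148796 0.13112302]
```

View pics/m15.png

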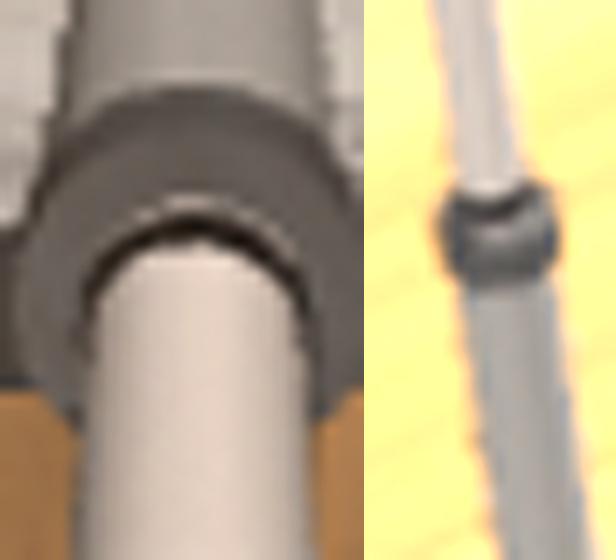

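```bash
python3 v.py 16 .5765 -.2455 .1978
```

```text
t 22.15 p [ 0.5765 -0.2455  0.1978] jaw 0.16 tilt [0.0001 0.0001] F [  0.22   0.47 -13.1 ] T [ 0.045  0.067 -0.083] w 0.0242
tool mm [ 0. -0. -0.] rotfix [ 0.      0.0001 -0.0001]
```

View pics/s16.png

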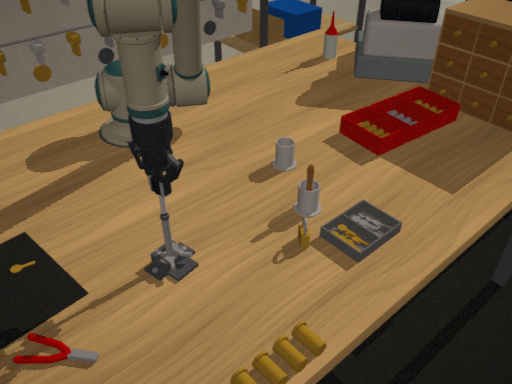

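View pics/e16.png

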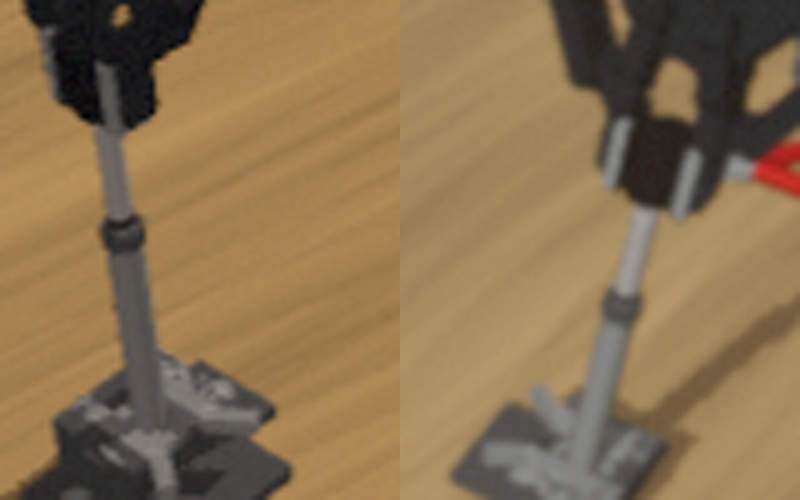

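View pics/c16.png

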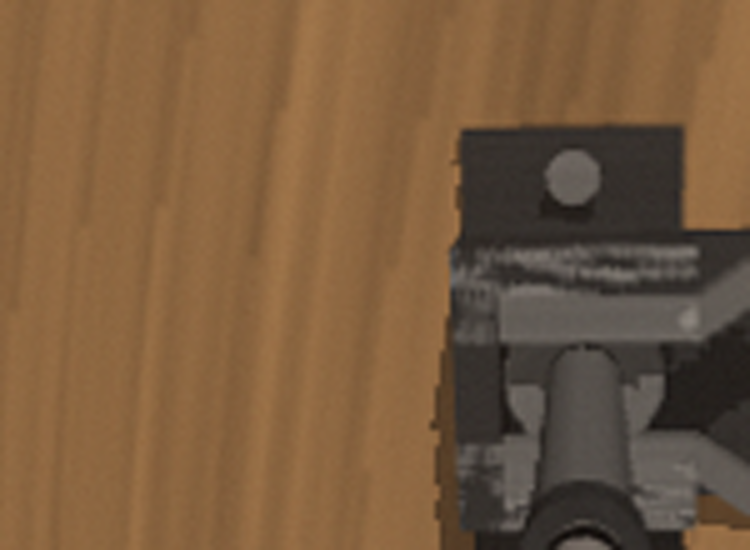

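```bash
python3 -c "
from h import *
print(ctrl.job_done())"
```

```text
the job is handed in; nothing more can be done
None
```

The rod is out of its cup and its foot sits under the anchor's lips at the closed end. The knob is being held up against the spring, at about 22 s of the 48 s. The hand-in reported no verdict.

**Seating:** I slid the foot in until I felt the end wall, about 2.4 N, then backed off about a millimetre in all. The last wrist picture shows the foot disc under both lips, close to the end wall.

**Extension:** The last averaged wrist picture shows the whole dark ring, with a thin light line of inner rod between it and the barrel's mouth. By the tool's travel the inner rod is out about 46–47 mm, short of the 70 mm stop.

**Steadiness:** The pose did not change over the last second and the tool was upright to within 0.0002 rad. The brush, padlock and cups look untouched in the last scene picture.

**Checks that disagreed:**
- The wrist force was noisy, about 1 N either way. It averaged 12.8 N and 13.5 N at the last two heights.
- At the final height that is about 1 N under what the spring law and rod weight give for 46 mm. I went by the ring in the picture.
- Where the foot first met the lips is uncertain by about 1 mm, so the extension is too.

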